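# Nest the emptied tubs when packing up the sign-in table

### The arm

A 6-joint arm with a two-finger parallel gripper is mounted at the origin on the work surface. World frame = base frame: x ahead of the robot, y to its left, z up, the work surface at z = 0. Lengths are in m, angles in degrees, forces in N, time in s.
With the tool pointing down it reaches from about 0.35 to 0.775 m from the base axis. Payload 5.5 kg.
Tool frame: the origin (TCP) lies between the finger pads; the fingertips stand 19 mm ahead of it and the grasp point (between the pads) is the TCP; z points along the fingers, y is the line along which they close (so a half turn about z gives the same grasp; the last joint's range is limited). The gripper opens to 85 mm and grips with 20 to 120 N. Pads are 22 mm wide; open, the fingers measure 114 mm over their backs; the gripper's body (76 mm by 85 mm) begins 54 mm behind the grasp point. The pads swing forward as they close: fully open they stand 13 mm farther back than shut.
Start: joints at [56.459, 17.945, 2.641, 74.691, 0, 82.002], TCP at [0.248, 0.519, 0.25] pointing down, gripper open.
Joint ranges: [-158.12, 158.12], [-49.38, 96.58], [-58.88, 72.47], [-126.05, 133.96], [-84.25, 85.87], [-180, 180]. Speed limits (degrees/s): [147.25, 147.25, 180, 180, 180, 180].

### API

Orientations are given as [roll, pitch, yaw] about the fixed x, y, z axes, in that order (R = Rz(yaw) Ry(pitch) Rx(roll)).
In Python, from station import bot, viewer, order gives the robot as it stands.
- The arm moves only by the tool send_rows, never from a script. Its argument "increments" is one flat list of numbers, 6 for each row, row after row: the shift along the tool's x, y, z as a fraction of full scale, then the turn, a rotation vector about the tool's x, y, z as a fraction of full scale. A call has 1 to 8 rows; each row shifts and turns the commanded pose from where the row before left it, along the tool's axes as they then stand; what a row does not reach is not made up. Full scale, the value 1, is 20 mm for a shift and 4 degrees for a turn. A row lasts 1/12 s, in which the tool goes at most 41.7 mm and 7.16 degrees, less where a joint would pass 70% of its speed; a pose out of reach is approached as far as the arm can. A call with a number of a shift or a turn outside -1 to 1 is refused whole. A call with a gripper value outside its range is refused whole. "jaw" is the closure, from -1 (fully open) to 1 (shut), set as the call begins (left out, the last holds). The fingers move at their own pace and stop on an object; the grip force is fixed at half the most. Time passes only in rows, so rows that do not move let the fingers close. It gives the time, the measured TCP pose, the force, the opening and the grip force at its end, in the units of the state.
- bot.read_state(): the state, without advancing time (a new reading comes with each control period).
- viewer.get_image(name): name is "scene" or "top" or "wrist"; returns the picture (400x640x3 uint8, red, green, blue); there is no depth.
- viewer.camera_model(name): a dict with "fx", "fy", "cx", "cy" (pixels), "R" (3x3) and "t" (3): a world point X has camera coordinates R X + t. Camera axes: x right, y down, z forward; pixel columns grow to the right and rows downward; lengths in m; the calibration is good to about 2 mm. A picture is of the moment at which its call begins: read the wrist's pose just before it. camera_model takes no time and is no camera call; for the wrist camera it gives the pose at the moment of the call.
- order.close_job(): hands the job in; it is judged then, once.
Trained networks look in the newest picture that a camera, given by its name, has taken for a name from the list of things; names that differ only in an ending like _2 or _b are one class to them, and where a whole thing is asked for, a point or a joint stands for the part that bears it (a point fixed in the world has none). Each returns a list of dicts, best first, with "confidence" (0 to 1); they miss things now and then, are a little off and sometimes report something else, mostly with a low value. They report only what shows in the picture. A call takes as long as a camera call. They do not tell look-alikes from the thing itself.
- viewer.search_frame(label, camera): "extent" ([centre column, centre row, width, height] as shares, 0 to 1, of the picture: columns of its width, rows of its height, round what is visible of it).
- viewer.cut_out(label, camera): "mask" (400x640 bool, what is visible of it) and "extent" ([centre column, centre row, width, height] as shares, 0 to 1, of the picture: columns of its width, rows of its height, round what is visible of it).
The state is a dict: "clock": time; "q": joint angles; "dq": joint speeds; "tau": joint torques, N m; "ee_pos": TCP position; "eef_rot": TCP orientation; "force": force on the tool from outside, world axes, zero at the start; "torque": the same for the moment, N m; "opening": finger opening in m; "grasp_force": force on a finger pad.
Only numpy, scipy, OpenCV 4.12 (cv2) and the standard library are available. Lean on these libraries where they do the work, as an engineer would, in place of code of your own. Each camera call takes 0.05 s, during which the arm holds its last target. There are 200 camera calls.

### The job

Pack up the sign-in table: nest the empty white tubs, round in round and rectangular in rectangular, with the middle-sized one sitting flat on the floor of its large one and the small one flat on the floor of that. Work from the outside in, one tub at a time, so that no tub is lifted with another inside it. Leave the two large tubs standing where they are, and the mug, stapler, tape and calculator undisturbed.

Things in the scene. Friction and masses are not known exactly. Their poses are not given: they have to be found in the camera images.
- rect_large: The large, shallow rectangular open tub, plain white plastic: 150 x 116 mm over the rim, mouth 134 x 100 mm, 50 mm tall. Rim 8 mm wide, 10 mm deep; wall 3 mm, set 5 mm in from the rim's outside (8 at the foot). Floor 3 mm thick. Origin: centre of underside; x along its long side. Loose, 95 to 200 g; stays where it stands.
- rect_middle: The middle-sized rectangular open tub, plain white plastic: 120 x 86 mm over the rim, mouth 104 x 70 mm, 65 mm tall. Rim 8 mm wide, 10 mm deep; wall 3 mm, set 5 mm in from the rim's outside (8 at the foot). Floor 3 mm thick. Origin: centre of underside; x along its long side. 35 to 115 g; pinch the rim to lift. Nested, its rim is 18 mm above the outer rim, with 12 mm of play each side.
- rect_small: The small, deep rectangular open tub, plain white plastic: 90 x 56 mm over the rim, mouth 74 x 40 mm, 80 mm tall. Rim 8 mm wide, 10 mm deep; wall 3 mm, set 5 mm in from the rim's outside (8 at the foot). Floor 3 mm thick. Origin: centre of underside; x along its long side. 35 to 115 g; pinch the rim to lift. Nested, its rim is 18 mm above the outer rim, with 12 mm of play each side.
- round_large: The large, shallow round open tub, plain white plastic: 144 mm in diameter over the rim, mouth 128 mm in diameter, 50 mm tall. Rim 8 mm wide, 10 mm deep; wall 3 mm, set 5 mm in from the rim's outside (8 at the foot). Floor 3 mm thick. Origin: centre of underside. Loose, 95 to 200 g; stays where it stands.
- round_middle: The middle-sized round open tub, plain white plastic: 114 mm in diameter over the rim, mouth 98 mm in diameter, 65 mm tall. Rim 8 mm wide, 10 mm deep; wall 3 mm, set 5 mm in from the rim's outside (8 at the foot). Floor 3 mm thick. Origin: centre of underside. 35 to 115 g; pinch the rim to lift. Nested, its rim is 18 mm above the outer rim, with 12 mm of play each side.
- round_small: The small, deep round open tub, plain white plastic: 84 mm in diameter over the rim, mouth 68 mm in diameter, 80 mm tall. Rim 8 mm wide, 10 mm deep; wall 3 mm, set 5 mm in from the rim's outside (8 at the foot). Floor 3 mm thick. Origin: centre of underside. 35 to 115 g; pinch the rim to lift. Nested, its rim is 18 mm above the outer rim, with 12 mm of play each side.
- mug: Bystander: blue ceramic mug, 80 mm in diameter, 92 mm tall, handle on its +y side (reaching about 70 mm from the axis). Origin: centre of the underside.
- stapler: Bystander: black desk stapler, 135 mm long (its x), 34 mm wide, 54 mm tall at most. Origin: centre of the underside.
- tape: Bystander: roll of brown packing tape lying flat, 92 mm in diameter, 24 mm tall. Origin: centre of the underside.
- calculator: Bystander: grey pocket calculator lying flat, 120 mm (its x) x 70 mm, 19 mm tall. Origin: centre of the underside.
There are look-alikes about, which are no part of the job. Leave any yellow look-alike of the round_small alone.

How it is judged:
By the outcome, as a careful person would: the job done as asked, in the order asked, and still so for the second after the job is handed in, with the robot touching nothing.
It also fails if it takes over 102 s, if anything falls off the work surface, if the arm or the gripper's body presses on something with over 40 N, if the wrist force passes 120 N, or if a joint passes its speed limit or range.

## Working session

There is one attempt and no reset: what is moved stays moved. The work goes in short steps, Python scripts to look and compute and a tool call to move; the robot and the scene stay as the last step left them, time stands still between calls to the robot, and variables do not carry over. Pictures are saved under pics/ and viewed, at most 14 in all, crops included, and the job is handed in when it is done.

Besides the shell and the picture viewer there is one more tool, called after ">>>" as name(argument=value, ...), one argument or row to a line, values as JSON. send_rows: Moves the arm, as the interface text tells. Its arguments: {"type":"object","properties":{"increments":{"type":"array"},"jaw":{"type":"number"}},"required":["increments"]}

```bash
mkdir -p pics; ls
python3 - <<'E'
from station import bot, viewer
import cv2
s=bot.read_state();print(s)
for n in("top","scene"):
    im=viewer.get_image(n);cv2.imwrite(f"pics/{n}0.png",im[:,:,::-1])
    m=viewer.camera_model(n);print(n,m)
for n in("rect_large","rect_middle","rect_small","round_large","round_middle","round_small"):
    for d in viewer.cut_out(n,"top"):
        e=d["extent"];print(n,round(d["confidence"],2),[round(e[0]*640),round(e[1]*400),round(e[2]*640),round(e[3]*400)],d["mask"].sum())
E
```

```text
pics
{'clock': 0.0, 'q': array([ 5.64592341e+01,  1.79916166e+01,  2.57726551e+00,  7.46896049e+01,
       -1.75634132e-03,  8.20035736e+01]), 'dq': array([ 0.09149894,  0.0619392 , -0.0320236 ,  0.04218853, -0.02139083,
        0.00133205]), 'tau': array([ 1.39495507e-03, -4.80631757e+01,  2.98531348e+01,  1.96523534e-02,
       -6.19663433e-05,  8.21522349e-06]), 'ee_pos': array([0.24768226, 0.51840209, 0.24940283]), 'eef_rot': array([-1.79896810e+02, -1.27221925e-02,  1.54455651e+02]), 'force': array([-0.06104151,  0.04288406,  0.41522523]), 'torque': array([-0.0453681 ,  0.05262168,  0.01603894]), 'grasp_force': 0.0, 'opening': 0.0851191326972577}
top {'fx': 401.2819598745693, 'fy': 401.2819598745693, 'cx': 317.78327444632015, 'cy': 202.30647431249258, 'R': array([[-0.00486435, -0.99998551, -0.00230415],
       [-0.98777528,  0.00516394, -0.15579899],
       [ 0.15580863,  0.00151812, -0.98778609]]), 't': array([-0.01562726,  0.52409087,  1.14845265])}
scene {'fx': 397.0846434849791, 'fy': 397.0846434849791, 'cx': 322.74861734860565, 'cy': 193.85916024545114, 'R': array([[ 0.83429903,  0.55127063,  0.0067696 ],
       [ 0.45234969, -0.67746843, -0.58001403],
       [-0.31515851,  0.48696737, -0.81457835]]), 't': array([-0.44213951, -0.20142477,  1.31186632])}
rect_large 0.86 [383, 166, 54, 57] 1949
rect_middle 0.9 [339, 226, 44, 34] 1237
rect_small 0.88 [174, 214, 39, 26] 686
round_large 0.77 [237, 166, 45, 51] 1754
round_large 0.49 [384, 168, 53, 57] 1935
round_middle 0.6 [277, 225, 39, 43] 1226
round_middle 0.53 [456, 211, 34, 27] 777
round_small 0.97 [466, 264, 36, 32] 812
round_small 0.91 [398, 221, 36, 28] 718
round_small 0.86 [457, 209, 32, 30] 829
```

View pics/top0.png

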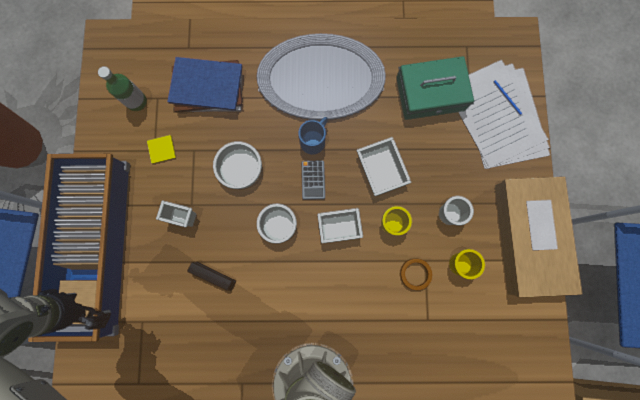

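View pics/scene0.png

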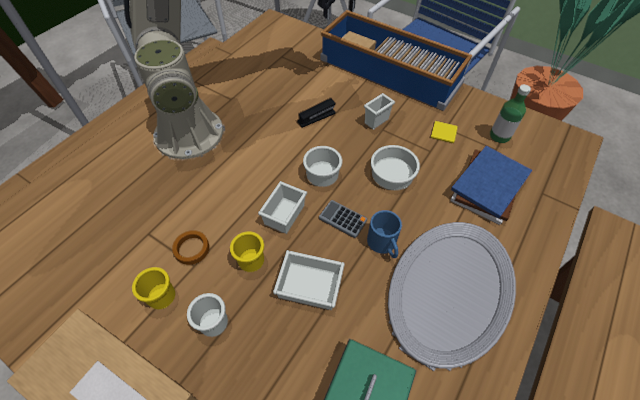

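The white tubs, in top-view pixels, are:
- round large (237,166)
- rect large (383,166)
- round middle (277,224)
- rect middle (340,226)
- rect small (175,214)
- round small (457,211)

The yellow ones at (397,221) and (469,264) are decoys. Next I'll fit the tub models to the masks from both cameras.

```bash
cat > h.py <<'E'
import numpy as np, cv2
from scipy.optimize import minimize
from station import bot, viewer
D=dict(rect_large=(150,116,50),rect_middle=(120,86,65),rect_small=(90,56,80),round_large=(144,0,50),round_middle=(114,0,65),round_small=(84,0,80))
def outline(n,ins):
    a,b,h=D[n]
    if n.startswith("round"):
        t=np.linspace(0,2*np.pi,48);r=a/2-ins
        return np.c_[r*np.cos(t),r*np.sin(t)]
    a=a/2-ins;b=b/2-ins
    return np.array([[a,b],[-a,b],[-a,-b],[a,-b]])
def pts(n,p,z0=0):
    h=D[n][2];c,s=np.cos(p[2]),np.sin(p[2])
    P=np.vstack([np.c_[outline(n,i),np.full(len(outline(n,i)),z)] for i,z in((0,h),(0,h-10),(8,0))])/1000
    return np.c_[P[:,:2]@np.array([[c,s],[-s,c]])+p[:2],P[:,2]+z0]
def proj(m,X):
    c=X@np.asarray(m["R"]).T+m["t"];return np.c_[m["fx"]*c[:,0]/c[:,2]+m["cx"],m["fy"]*c[:,1]/c[:,2]+m["cy"]]
def ground(m,u,z):
    d=np.linalg.inv(m["R"])@np.array([(u[0]-m["cx"])/m["fx"],(u[1]-m["cy"])/m["fy"],1]);o=-np.asarray(m["R"]).T@m["t"]
    return (o+d*(z-o[2])/d[2])[:2]
S=4
def sil(m,n,p,z0=0):
    u=((proj(m,pts(n,p,z0))+.5)*S*16).astype(np.int32)
    im=np.zeros((400*S,640*S),np.uint8);cv2.fillConvexPoly(im,cv2.convexHull(u),255,shift=4)
    return cv2.resize(im,(640,400),interpolation=cv2.INTER_AREA)/255.
def fit(n,obs,p0,z0=0):   # obs: list of (cam model, mask)
    f=lambda p:sum(np.abs(sil(m,n,p,z0)-k).sum()/k.sum() for m,k in obs)
    best=None
    for y in ((0,) if n.startswith("round") else np.radians([0,30,60,90,120,150])):
        r=minimize(f,[*p0[:2],y],method="Nelder-Mead",options=dict(initial_simplex=[[p0[0],p0[1],y],[p0[0]+.012,p0[1],y],[p0[0],p0[1]+.012,y],[p0[0],p0[1],y+.2]],xatol=2e-4,fatol=1e-4,maxiter=90))
        if best is None or r.fun<best.fun: best=r
    return best.x,best.fun
E
cat > loc.py <<'E'
from h import *
px=dict(round_large=(237,166),rect_large=(383,166),round_middle=(277,224),rect_middle=(340,226),rect_small=(175,214),round_small=(457,211))
mt,ms=viewer.camera_model("top"),viewer.camera_model("scene")
viewer.get_image("top");viewer.get_image("scene")
for n in px:
    p0=ground(mt,px[n],D[n][2]*.6e-3);P=np.r_[p0,D[n][2]*.5e-3][None]
    for cams in (("top",mt),),(("scene",ms),):
        (c,m),=cams;u=proj(m,P)[0]
        ds=[d for d in viewer.cut_out(n,c) if np.hypot(d["extent"][0]*640-u[0],d["extent"][1]*400-u[1])<12]
        if not ds: print(n,c,"none");continue
        r,f=fit(n,[(m,ds[0]["mask"])],p0);print(n,c,np.round(r[:2],4),round(np.degrees(r[2])%180,1),round(f,3))
E
time python3 loc.py
```

```text
round_large top [0.6377 0.2247] 11.4 0.025
round_large scene [0.6362 0.2236] 5.3 0.027
rect_large top [ 0.6315 -0.2122] 20.0 0.048
rect_large scene [ 0.6311 -0.2152] 19.9 0.038
round_middle top none
round_middle scene [0.4588 0.102 ] 6.1 0.035
rect_middle top [ 0.4535 -0.0799] 97.4 0.04
rect_middle scene [ 0.4515 -0.0806] 98.9 0.078
rect_small top [0.4882 0.3958] 73.4 0.067
rect_small scene [0.4869 0.3977] 84.6 0.102
round_small top [ 0.4921 -0.4174] 7.2 0.059
round_small scene [ 0.492  -0.4203] 7.0 0.031
real	0m13.073s
user	0m14.900s
sys	0m2.860s
```

>>> send_rows(
  increments=[-0.77,-0.48,0.25,0,0,0,-0.77,-0.48,0.25,0,0,0,-0.77,-0.48,0.25,0,0,0,-0.77,-0.48,0.25,0,0,0,-0.77,-0.48,0.25,0,0,0,-0.77,-0.48,0.25,0,0,0,-0.77,-0.48,0.25,0,0,0,-0.77,-0.48,0.25,0,0,0],
  jaw=0.1,
)

```text
clock: 1.77
ee_pos: [0.3264, 0.3957, 0.2102]
eef_rot: [180.0, 0.0, 154.5]
force: [0.7, 0.9, 0.0]
opening: 0.0385
grasp_force: 0.0
```

>>> send_rows(
  increments=[-0.77,-0.48,0.25,0,0,0,-0.77,-0.48,0.25,0,0,0,-0.77,-0.48,0.25,0,0,0,-0.77,-0.48,0.25,0,0,0,-0.77,-0.48,0.25,0,0,0,-0.77,-0.48,0.25,0,0,0,-0.77,-0.48,0.25,0,0,0,-0.77,-0.48,0.25,0,0,0],
)

```text
clock: 2.43
ee_pos: [0.4045, 0.2733, 0.1702]
eef_rot: [180.0, 0.0, 154.5]
force: [0.1, 0.9, 0.1]
opening: 0.0384
grasp_force: 0.0
```

>>> send_rows(
  increments=[-0.77,-0.48,0.25,0,0,0,-0.77,-0.48,0.25,0,0,0,-0.77,-0.48,0.25,0,0,0,-0.77,-0.48,0.25,0,0,0,-0.77,-0.48,0.25,0,0,0,-0.77,-0.48,0.25,0,0,0,-0.77,-0.48,0.25,0,0,0,-0.77,-0.48,0.25,0,0,0],
)

```text
clock: 3.1
ee_pos: [0.4826, 0.1508, 0.1302]
eef_rot: [180.0, 0.0, 154.5]
force: [-0.4, -0.8, -0.7]
opening: 0.0388
grasp_force: 0.0
```

```bash
cat > plan.py <<'E'
# plan.py name side goal_yaw z | needs POSES; prints tool-frame shift (units of 20mm), turn (units of 4deg)
from h import *
from scipy.spatial.transform import Rotation as Ro
POSE=dict(round_large=(.637,.2242,0),rect_large=(.6313,-.2137,20),round_middle=(.4588,.102,0),rect_middle=(.4525,-.0803,98),rect_small=(.4876,.3967,79),round_small=(.492,-.4189,0))
def report(goal,yaw):
    s=bot.read_state();R=Ro.from_euler("xyz",s["eef_rot"],degrees=True)
    G=Ro.from_euler("xyz",[180,0,yaw],degrees=True)
    print("t",round(s["clock"],2),"pos",np.round(s["ee_pos"],4),"rot",np.round(s["eef_rot"],1),"open",round(s["opening"],4),"F",np.round(s["force"],1),"q",np.round(s["q"],0))
    print("goal",np.round(goal,4),yaw,"shift",np.round(R.inv().apply(np.array(goal)-s["ee_pos"])/.02,2),"turn",np.round(np.degrees((R.inv()*G).as_rotvec())/4,2), "shift after turn",np.round(G.inv().apply(np.array(goal)-s["ee_pos"])/.02,2))
def rimgoal(x,y,yaw,r,z):  # rim centre at +y_tool*r from tub centre
    a=np.radians(yaw);return [x+r*np.sin(a),y-r*np.cos(a),z]
E
python3 - <<'E'
from plan import *
x,y,_=POSE["round_middle"];report(rimgoal(x,y,154.46,.053,.069),154.46)
im=viewer.get_image("wrist");cv2.imwrite("pics/w1.png",im[:,:,::-1])
E
```

```text
t 3.1 pos [0.4826 0.1508 0.1302] rot [180.    0.  154.5] open 0.0388 F [-0.4 -0.8 -0.7] q [  8.  14. -20.  56.   0.  34.]
goal [0.4817 0.1498 0.069 ] 154.46 shift [ 0.02 -0.07  3.06] turn [ 0.  0. -0.] shift after turn [ 0.02 -0.06  3.06]
```

View pics/w1.png

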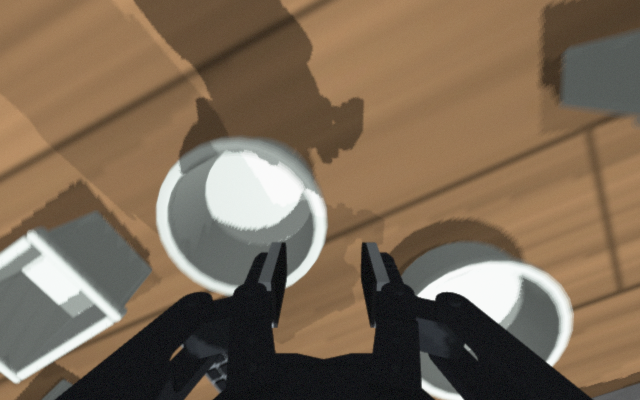

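The inner finger, at about (275,290), is over the tub interior. The near rim, at about (325,220), lies between the fingers. I'll descend and pinch.

>>> send_rows(
  increments=[0,-0.01,0.75,0,0,0,0,-0.02,0.75,0,0,0,0,-0.02,0.75,0,0,0,0,-0.02,0.8,0,0,0],
)

```text
clock: 3.48
ee_pos: [0.4818, 0.1504, 0.0691]
eef_rot: [180.0, 0.0, 154.4]
force: [-0.3, 0.3, -0.1]
opening: 0.0382
grasp_force: 0.0
```

>>> send_rows(
  increments=[0,0,0,0,0,0,0,0,0,0,0,0,0,0,0,0,0,0,0,0,0,0,0,0,0,0,0,0,0,0],
  jaw=1,
)

```text
clock: 3.9
ee_pos: [0.482, 0.1504, 0.0704]
eef_rot: [180.0, 0.1, 154.5]
force: [-0.2, -0.6, 0.9]
opening: 0.0068
grasp_force: 58.5
```

>>> send_rows(
  increments=[0,0,-0.3,0,0,0,0,0,-0.6,0,0,0,0,0,-0.8,0,0,0,0,0,-0.8,0,0,0,0,0,-0.8,0,0,0,0,0,-0.6,0,0,0,0,0,-0.3,0,0,0,0,0,0,0,0,0],
)

```text
clock: 4.57
ee_pos: [0.4828, 0.1507, 0.1553]
eef_rot: [179.9, 0.2, 154.5]
force: [-0.2, 1.1, -0.6]
opening: 0.0066
grasp_force: 58.2
```

Run:
```python
from plan import *
x,y,_=POSE["round_large"];report(rimgoal(x,y,154.46,.053,.072),154.46)
im=viewer.get_image("scene");cv2.imwrite("pics/s1.png",im[40:320,180:560,::-1])
```

```text
t 4.57 pos [0.4828 0.1507 0.1553] rot [179.9   0.2 154.5] open 0.0066 F [-0.2  1.1 -0.6] q [  8.  13. -18.  59.   0.  34.]
goal [0.6599 0.272  0.072 ] 154.46 shift [-5.36  9.28  4.21] turn [0.04 0.04 0.  ] shift after turn [-5.37  9.29  4.17]
```

View pics/s1.png

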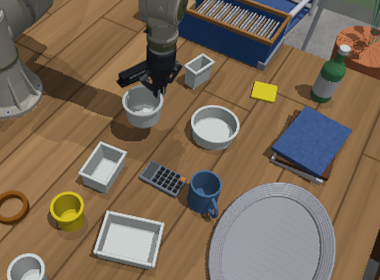

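The tub is held level. Next I carry it over the large round tub and lower it.

>>> send_rows(
  increments=[-0.15,0.28,0,0,0,0,-0.35,0.6,0,0,0,0,-0.35,0.6,0,0,0,0,-0.35,0.6,0,0,0,0,-0.35,0.6,0,0,0,0,-0.35,0.6,0,0,0,0,-0.35,0.6,0,0,0,0,-0.35,0.6,0,0,0,0],
)

```text
clock: 5.28
ee_pos: [0.5672, 0.2093, 0.1517]
eef_rot: [-179.9, -0.1, 154.5]
force: [0.2, 0.5, -0.3]
opening: 0.0068
grasp_force: 58.2
```

>>> send_rows(
  increments=[-0.35,0.6,0,0,0,0,-0.35,0.6,0,0,0,0,-0.35,0.6,0,0,0,0,-0.35,0.6,0,0,0,0,-0.35,0.6,0,0,0,0,-0.35,0.6,0,0,0,0,-0.35,0.6,0,0,0,0,-0.3,0.6,0,0,0,0],
)

```text
clock: 5.95
ee_pos: [0.6583, 0.2722, 0.1513]
eef_rot: [-179.9, -0.1, 154.5]
force: [0.6, -0.0, -0.4]
opening: 0.0063
grasp_force: 58.2
```

Run:
```python
from plan import *
x,y,_=POSE["round_large"];report(rimgoal(x,y,154.46,.053,.073),154.46)
im=viewer.get_image("top");m=viewer.camera_model("top")
for n,z in(("round_middle",.085),):
    for d in viewer.cut_out(n,"top")[:3]: print([round(v*k) for v,k in zip(d["extent"],(640,400,640,400))],round(d["confidence"],2))
print(proj(m,np.array([[.637,.2242,.11]])))
cv2.imwrite("pics/t1.png",cv2.resize(im[80:320,120:520,::-1],(800,480)))
```

```text
t 5.95 pos [0.6583 0.2722 0.1513] rot [-1.799e+02 -1.000e-01  1.545e+02] open 0.0063 F [ 0.6 -0.  -0.4] q [16. 36. 17. 71.  0. 42.]
goal [0.6599 0.272  0.073 ] 154.46 shift [-0.08  0.03  3.92] turn [-0.02 -0.03 -0.  ] shift after turn [-0.07  0.03  3.92]
[230, 160, 40, 42] 0.75
[[232.13880299 159.65537396]]
```

View pics/t1.png

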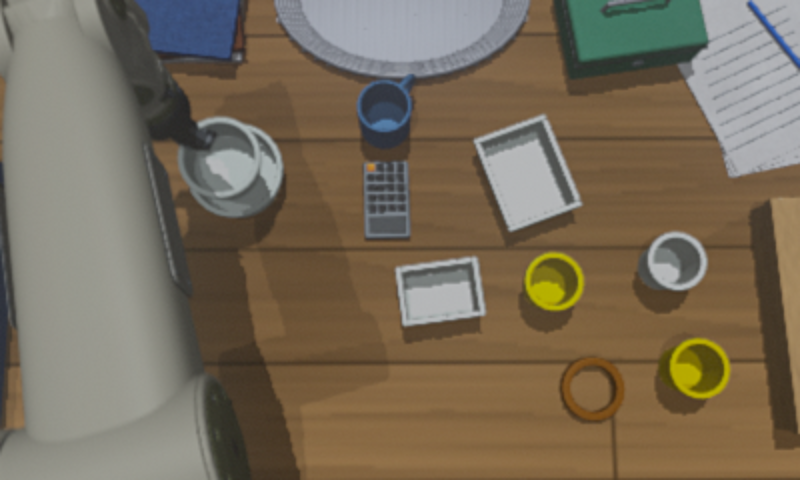

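The held tub at crop (220,158) is centred as predicted over the large one, so I lower it.

>>> send_rows(
  increments=[-0.03,0.01,0.4,0,0,0,-0.04,0.02,0.8,0,0,0,0,0,0.8,0,0,0,0,0,0.8,0,0,0,0,0,0.5,0,0,0,0,0,0.35,0,0,0,0,0,0.15,0,0,0,0,0,0.08,0,0,0],
)

```text
clock: 6.72
ee_pos: [0.6591, 0.2713, 0.0755]
eef_rot: [-180.0, -0.0, 154.4]
force: [-0.6, -0.5, 1.0]
opening: 0.0067
grasp_force: 60.6
```

>>> send_rows(
  increments=[0,0,0,0,0,0,0,0,0,0,0,0,0,0,0,0,0,0,0,0,0,0,0,0],
  jaw=0.5,
)

```text
clock: 7.05
ee_pos: [0.6602, 0.2718, 0.0766]
eef_rot: [179.9, 0.1, 154.5]
force: [0.6, 0.0, 0.1]
opening: 0.0217
grasp_force: 0.0
```

>>> send_rows(
  increments=[0,0,-0.3,0,0,0,0,0,-0.8,0,0,0,0,0,-0.8,0,0,0,0,0,-0.8,0,0,0,0,0,-0.8,0,0,0,0,0,-0.8,0,0,0],
  jaw=0.1,
)

```text
clock: 7.55
ee_pos: [0.6597, 0.2716, 0.1633]
eef_rot: [180.0, 0.0, 154.5]
force: [0.1, -0.0, -1.0]
opening: 0.0385
grasp_force: 0.0
```

```bash
cat >> plan.py <<'E'
def check(pairs):  # [(name,z0,expected xy)]
    for c in("top","scene"):
        viewer.get_image(c);m=viewer.camera_model(c)
        for n,z0,p in pairs:
            u=proj(m,np.array([[*p,z0+D[n][2]*5e-4]]))[0]
            ds=[d for d in viewer.cut_out(n,c) if np.hypot(d["extent"][0]*640-u[0],d["extent"][1]*400-u[1])<14]
            if not ds: print(n,c,"none");continue
            e=ds[0]["extent"];print(c,n,"seen",[round(v*k) for v,k in zip(e,(640,400,640,400))],"expect rim",[tuple(np.round(proj(m,np.array([[p[0],p[1],z0+D[n][2]*1e-3]]))[0]))])
E
python3 - <<'E'
from plan import *
# rect_middle long axis 98deg; tool yaw options: y_tool along long axis or short axis
for yaw in(98,188,8,-82): report(rimgoal(*POSE["rect_middle"][:2],yaw,.039 if yaw%180==98 else .056,.069),yaw)
im=viewer.get_image("scene");cv2.imwrite("pics/s2.png",cv2.resize(im[100:300,280:480,::-1],(600,600)))
E
```

```text
t 7.55 pos [0.6597 0.2716 0.1633] rot [180.    0.  154.5] open 0.0385 F [ 0.1 -0.  -1. ] q [16. 36. 18. 72.  0. 41.]
goal [ 0.4911 -0.0749  0.069 ] 98 shift [  0.14 -19.27   4.7 ] turn [1.000e-02 0.000e+00 1.411e+01] shift after turn [-15.98 -10.76   4.72]
t 7.55 pos [0.6597 0.2716 0.1633] rot [180.    0.  154.5] open 0.0385 F [ 0.1 -0.  -1. ] q [16. 36. 18. 72.  0. 41.]
goal [ 0.4447 -0.0248  0.069 ] 188 shift [  3.31 -18.01   4.7 ] turn [ 0.01  0.01 -8.39] shift after turn [ 12.71 -13.18   4.72]
t 7.55 pos [0.6597 0.2716 0.1633] rot [180.    0.  154.5] open 0.0385 F [ 0.1 -0.  -1. ] q [16. 36. 18. 72.  0. 41.]
goal [ 0.4603 -0.1358  0.069 ] 8 shift [  0.22 -22.68   4.7 ] turn [ 2.000e-02 -1.000e-02  3.661e+01] shift after turn [-12.71  18.78   4.72]
t 7.55 pos [0.6597 0.2716 0.1633] rot [180.    0.  154.5] open 0.0385 F [ 0.1 -0.  -1. ] q [16. 36. 18. 72.  0. 41.]
goal [ 0.4139 -0.0857  0.069 ] -82 shift [  3.39 -21.42   4.7 ] turn [-0.000e+00  1.000e-02 -3.089e+01] shift after turn [15.98 14.66  4.72]
```

View pics/s2.png

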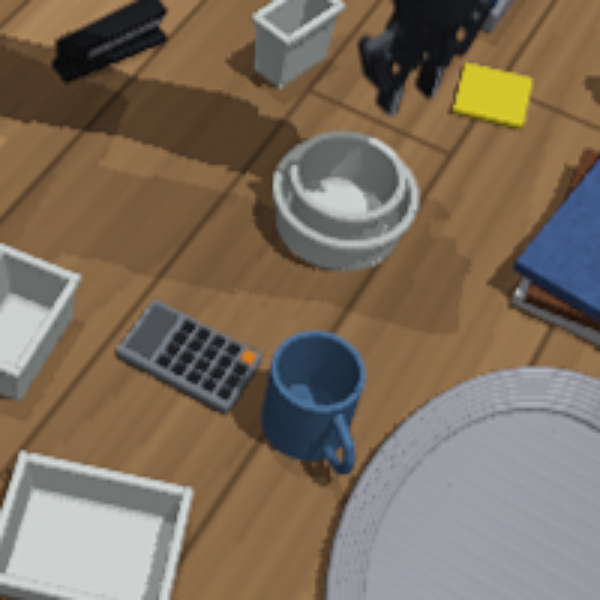

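The middle round tub sits nested and level at crop (345,180), and the mug and calculator are undisturbed. Next is rect_middle: a turn to yaw 188, then travel.

>>> send_rows(
  increments=[0,0,0,0,0,-1,0,0,0,0,0,-1,0,0,0,0,0,-1,0,0,0,0,0,-1,0,0,0,0,0,-1,0,0,0,0,0,-1,0,0,0,0,0,-1,0,0,0,0,0,-1],
)

```text
clock: 8.27
ee_pos: [0.6596, 0.2716, 0.1617]
eef_rot: [180.0, 0.0, -173.3]
force: [0.9, 0.1, 0.0]
opening: 0.0382
grasp_force: 0.0
```

>>> send_rows(
  increments=[0,0,0,0,0,-0.39,0.53,-0.55,0.09,0,0,0,0.53,-0.55,0.09,0,0,0,0.53,-0.55,0.09,0,0,0,0.53,-0.55,0.09,0,0,0,0.53,-0.55,0.09,0,0,0,0.53,-0.55,0.09,0,0,0,0.53,-0.55,0.09,0,0,0],
)

```text
clock: 8.93
ee_pos: [0.5964, 0.1845, 0.1491]
eef_rot: [180.0, 0.0, -172.0]
force: [1.2, 0.0, -0.0]
opening: 0.0383
grasp_force: 0.0
```

>>> send_rows(
  increments=[0.53,-0.55,0.09,0,0,0,0.53,-0.55,0.09,0,0,0,0.53,-0.55,0.09,0,0,0,0.53,-0.55,0.09,0,0,0,0.53,-0.55,0.09,0,0,0,0.53,-0.55,0.09,0,0,0,0.53,-0.55,0.09,0,0,0,0.53,-0.55,0.09,0,0,0],
)

```text
clock: 9.6
ee_pos: [0.5248, 0.0855, 0.1348]
eef_rot: [-180.0, 0.0, -172.0]
force: [-0.4, 0.0, 0.5]
opening: 0.0384
grasp_force: 0.0
```

>>> send_rows(
  increments=[0.53,-0.55,0.09,0,0,0,0.53,-0.55,0.09,0,0,0,0.53,-0.55,0.09,0,0,0,0.53,-0.55,0.09,0,0,0,0.53,-0.55,0.09,0,0,0,0.53,-0.55,0.09,0,0,0,0.53,-0.55,0.09,0,0,0,0.53,-0.55,0.09,0,0,0],
)

```text
clock: 10.27
ee_pos: [0.4531, -0.0135, 0.1205]
eef_rot: [-180.0, 0.1, -172.0]
force: [0.2, 0.1, -0.7]
opening: 0.0384
grasp_force: 0.0
```

Run:
```python
from plan import *
report(rimgoal(*POSE["rect_middle"][:2],188,.056,.069),188)
im=viewer.get_image("wrist");cv2.imwrite("pics/w2.png",im[:,:,::-1])
```

```text
t 10.27 pos [ 0.4531 -0.0135  0.1205] rot [-1.80e+02  1.00e-01 -1.72e+02] open 0.0384 F [ 0.2  0.1 -0.7] q [-12.   9. -28.  53.   0. -20.]
goal [ 0.4447 -0.0248  0.069 ] 188 shift [ 0.5  -0.5   2.57] turn [-0.    0.01  0.01] shift after turn [ 0.5  -0.5   2.57]
```

View pics/w2.png

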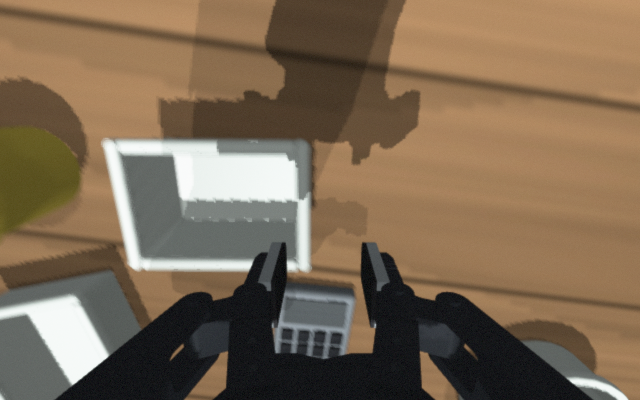

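The rim's right side at col ~303, rows 140–270, is square to the jaws and just left of centre, matching the computed shift. I'll grasp, lift and turn.

>>> send_rows(
  increments=[0.25,-0.25,0.3,0,0,0,0.25,-0.25,0.5,0,0,0,0,0,0.7,0,0,0,0,0,0.7,0,0,0,0,0,0.35,0,0,0],
)

```text
clock: 10.73
ee_pos: [0.4444, -0.024, 0.0679]
eef_rot: [180.0, -0.0, -172.0]
force: [-0.3, 0.0, 0.1]
opening: 0.0385
grasp_force: 0.0
```

>>> send_rows(
  increments=[0,0,0,0,0,0,0,0,0,0,0,0,0,0,0,0,0,0,0,0,0,0,0,0,0,0,0,0,0,0],
  jaw=1,
)

```text
clock: 11.15
ee_pos: [0.4454, -0.0243, 0.07]
eef_rot: [-180.0, 0.1, -172.0]
force: [-1.7, 1.3, 3.6]
opening: 0.0065
grasp_force: 61.8
```

>>> send_rows(
  increments=[0,0,-0.3,0,0,0,0,0,-0.6,0,0,0,0,0,-0.9,0,0,0,0,0,-0.9,0,0,0,0,0,-0.9,0,0,0,0,0,-0.9,0,0,0,0,0,-0.4,0,0,0,0,0,0,0,0,0],
)

```text
clock: 11.82
ee_pos: [0.4465, -0.0245, 0.1695]
eef_rot: [-179.9, 0.3, -172.0]
force: [-0.2, -0.7, -0.7]
opening: 0.0065
grasp_force: 60.4
```

>>> send_rows(
  increments=[0,0,0,0,0,0.4,0,0,0,0,0,0.9,0,0,0,0,0,1,0,0,0,0,0,1,0,0,0,0,0,1,0,0,0,0,0,1,0,0,0,0,0,1,0,0,0,0,0,1],
)

```text
clock: 12.48
ee_pos: [0.4443, -0.024, 0.1661]
eef_rot: [180.0, -0.1, 158.6]
force: [0.5, -0.7, -0.5]
opening: 0.0065
grasp_force: 60.3
```

>>> send_rows(
  increments=[0,0,0,0,0,1,0,0,0,0,0,1,0,0,0,0,0,1,0,0,0,0,0,1,0,0,0,0,0,1,0,0,0,0,0,1,0,0,0,0,0,1,0,0,0,0,0,1],
)

```text
clock: 13.15
ee_pos: [0.4443, -0.024, 0.1661]
eef_rot: [-180.0, -0.1, 126.6]
force: [-0.1, -0.5, -0.3]
opening: 0.0064
grasp_force: 60.3
```

>>> send_rows(
  increments=[0,0,0,0,0,1,0,0,0,0,0,1,0,0,0,0,0,1,0,0,0,0,0,0.8,0,0,0,0,0,0.4,0,0,0,0,0,0],
)

```text
clock: 13.65
ee_pos: [0.4444, -0.0241, 0.1662]
eef_rot: [-179.9, -0.1, 110.0]
force: [-0.5, -0.3, -0.5]
opening: 0.0064
grasp_force: 60.3
```

Run:
```python
from plan import *
report(rimgoal(*POSE["rect_large"][:2],110,.056,.073),110)
```

```text
t 13.65 pos [ 0.4444 -0.0241  0.1662] rot [-1.799e+02 -1.000e-01  1.100e+02] open 0.0064 F [-0.5 -0.3 -0.5] q [-13.   6. -24.  59.   0.  57.]
goal [ 0.6839 -0.1945  0.073 ] 110 shift [-12.11   8.35   4.64] turn [-0.02 -0.02 -0.  ] shift after turn [-12.11   8.34   4.66]
```

>>> send_rows(
  increments=[-0.2,0.15,0,0,0,0,-0.5,0.35,0,0,0,0,-0.7,0.48,0,0,0,0,-0.7,0.48,0,0,0,0,-0.7,0.48,0,0,0,0,-0.7,0.48,0,0,0,0,-0.7,0.48,0,0,0,0,-0.7,0.48,0,0,0,0],
)

```text
clock: 14.32
ee_pos: [0.5435, -0.0945, 0.1668]
eef_rot: [180.0, 0.0, 110.0]
force: [-0.5, -0.0, 0.0]
opening: 0.0065
grasp_force: 60.3
```

>>> send_rows(
  increments=[-0.7,0.48,0,0,0,0,-0.7,0.48,0,0,0,0,-0.7,0.48,0,0,0,0,-0.7,0.48,0,0,0,0,-0.7,0.48,0,0,0,0,-0.7,0.48,0,0,0,0,-0.7,0.48,0,0,0,0,-0.7,0.48,0,0,0,0],
)

```text
clock: 14.98
ee_pos: [0.6538, -0.1735, 0.1664]
eef_rot: [180.0, -0.0, 110.0]
force: [-0.5, 0.1, 0.4]
opening: 0.0066
grasp_force: 60.3
```

>>> send_rows(
  increments=[-0.7,0.48,0,0,0,0,-0.61,0.44,0,0,0,0,-0.3,0.24,0,0,0,0,0,0,0,0,0,0],
)

```text
clock: 15.32
ee_pos: [0.687, -0.1964, 0.1657]
eef_rot: [180.0, 0.0, 110.0]
force: [-0.0, -0.2, -0.7]
opening: 0.0064
grasp_force: 60.3
```

Run:
```python
from plan import *
report(rimgoal(*POSE["rect_large"][:2],110,.056,.073),110)
a=viewer.get_image("scene")[190:340,240:400,::-1];b=viewer.get_image("top")[110:260,300:460,::-1]
cv2.imwrite("pics/c2.png",cv2.resize(np.hstack([a,b]),(800,375)))
```

```text
t 15.32 pos [ 0.687  -0.1964  0.1657] rot [180.   0. 110.] open 0.0064 F [-0.  -0.2 -0.7] q [-22.  36.  19.  73.  -0.  48.]
goal [ 0.6839 -0.1945  0.073 ] 110 shift [ 0.14 -0.11  4.63] turn [ 0.    0.01 -0.  ] shift after turn [ 0.14 -0.11  4.63]
```

View pics/c2.png

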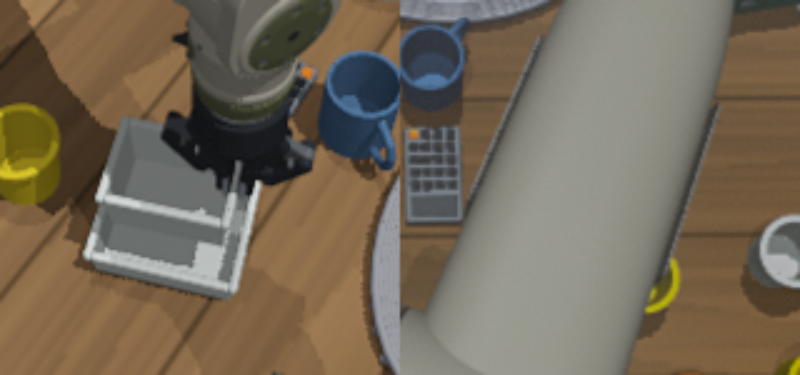

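It is lined up: the held tub's edges are parallel to the large tub at crop (170,210). Lowering.

>>> send_rows(
  increments=[0.07,-0.05,0.4,0,0,0,0.07,-0.06,0.8,0,0,0,0,0,0.8,0,0,0,0,0,0.8,0,0,0,0,0,0.8,0,0,0,0,0,0.5,0,0,0,0,0,0.35,0,0,0,0,0,0.18,0,0,0],
)

```text
clock: 16.08
ee_pos: [0.6817, -0.192, 0.0737]
eef_rot: [-180.0, -0.1, 110.0]
force: [-0.3, 0.8, 3.0]
opening: 0.0067
grasp_force: 61.4
```

>>> send_rows(
  increments=[0,0,0,0,0,0,0,0,0,0,0,0,0,0,0,0,0,0,0,0,0,0,0,0],
  jaw=0.5,
)

```text
clock: 16.42
ee_pos: [0.6829, -0.1928, 0.0758]
eef_rot: [179.9, 0.1, 110.0]
force: [-0.3, -1.5, -0.1]
opening: 0.0213
grasp_force: 0.0
```

>>> send_rows(
  increments=[0,0,-0.3,0,0,0,0,0,-0.8,0,0,0,0,0,-0.8,0,0,0,0,0,-0.8,0,0,0,0,0,-0.9,0,0,0,0,0,-0.9,0,0,0,0,0,-0.9,0,0,0,0,0,-0.3,0,0,0],
  jaw=0.1,
)

```text
clock: 17.08
ee_pos: [0.6836, -0.1931, 0.193]
eef_rot: [179.8, 0.2, 110.0]
force: [1.2, -1.4, 1.0]
opening: 0.0386
grasp_force: 0.0
```

Run:
```python
from plan import *
for yaw in(79,169,259,-11): report(rimgoal(*POSE["rect_small"][:2],yaw,.024 if yaw%180==79 else .041,.084),yaw)
for yaw in (110,): report(rimgoal(*POSE["round_small"][:2],yaw,.038,.084),yaw)
```

```text
t 17.08 pos [ 0.6836 -0.1931  0.193 ] rot [179.8   0.2 110. ] open 0.0386 F [ 1.2 -1.4  1. ] q [-22.  34.  20.  76.   0.  48.]
goal [0.5112 0.3921 0.084 ] 79 shift [30.47  1.89  5.35] turn [0.07 0.04 7.75] shift after turn [ 27.08 -14.05   5.45]
t 17.08 pos [ 0.6836 -0.1931  0.193 ] rot [179.8   0.2 110. ] open 0.0386 F [ 1.2 -1.4  1. ] q [-22.  34.  20.  76.   0.  48.]
goal [0.4954 0.4369 0.084 ] 169 shift [32.84  1.92  5.34] turn [  0.03   0.08 -14.75] shift after turn [15.25 29.13  5.45]
t 17.08 pos [ 0.6836 -0.1931  0.193 ] rot [179.8   0.2 110. ] open 0.0386 F [ 1.2 -1.4  1. ] q [-22.  34.  20.  76.   0.  48.]
goal [0.464  0.4013 0.084 ] 259 shift [31.7  -0.17  5.33] turn [ -0.05   0.1  -37.25] shift after turn [-27.08  16.45   5.45]
t 17.08 pos [ 0.6836 -0.1931  0.193 ] rot [179.8   0.2 110. ] open 0.0386 F [ 1.2 -1.4  1. ] q [-22.  34.  20.  76.   0.  48.]
goal [0.4798 0.3565 0.084 ] -11 shift [29.33 -0.19  5.34] turn [ 9.000e-02 -3.000e-02  3.025e+01] shift after turn [-15.25 -25.03   5.45]
t 17.08 pos [ 0.6836 -0.1931  0.193 ] rot [179.8   0.2 110. ] open 0.0386 F [ 1.2 -1.4  1. ] q [-22.  34.  20.  76.   0.  48.]
goal [ 0.5277 -0.4059  0.084 ] 110 shift [ -7.31 -10.99   5.43] turn [0.06 0.05 0.  ] shift after turn [ -7.33 -10.97   5.45]
```

Next is round_small, the closest, at yaw 110.

>>> send_rows(
  increments=[-0.46,-0.69,0.15,0,0,0,-0.46,-0.69,0.15,0,0,0,-0.46,-0.69,0.15,0,0,0,-0.46,-0.69,0.15,0,0,0,-0.46,-0.69,0.15,0,0,0,-0.46,-0.69,0.15,0,0,0,-0.46,-0.69,0.15,0,0,0,-0.46,-0.69,0.15,0,0,0],
)

```text
clock: 17.75
ee_pos: [0.6024, -0.3011, 0.1642]
eef_rot: [-180.0, -0.0, 110.0]
force: [-0.3, -0.4, 0.3]
opening: 0.0382
grasp_force: 0.0
```

>>> send_rows(
  increments=[-0.46,-0.69,0.15,0,0,0,-0.46,-0.69,0.15,0,0,0,-0.46,-0.69,0.15,0,0,0,-0.46,-0.69,0.15,0,0,0,-0.46,-0.69,0.15,0,0,0,-0.46,-0.69,0.15,0,0,0,-0.46,-0.69,0.15,0,0,0,-0.43,-0.62,0.15,0,0,0],
)

```text
clock: 18.42
ee_pos: [0.5251, -0.4068, 0.1404]
eef_rot: [180.0, 0.0, 110.0]
force: [0.2, -1.3, 0.1]
opening: 0.0382
grasp_force: 0.0
```

Run:
```python
from plan import *
report(rimgoal(*POSE["round_small"][:2],110,.038,.084),110)
im=viewer.get_image("wrist");b=viewer.get_image("scene")
cv2.imwrite("pics/w3.png",np.hstack([cv2.resize(im[:,:,::-1],(480,300)),cv2.resize(b[230:330,250:350,::-1],(300,300))]))
```

```text
t 18.42 pos [ 0.5251 -0.4068  0.1404] rot [180.   0. 110.] open 0.0382 F [ 0.2 -1.3  0.1] q [-45.  31.   6.  66.   0.  25.]
goal [ 0.5277 -0.4059  0.084 ] 110 shift [-0.    0.14  2.82] turn [ 0.  0. -0.] shift after turn [-0.    0.14  2.82]
```

View pics/w3.png

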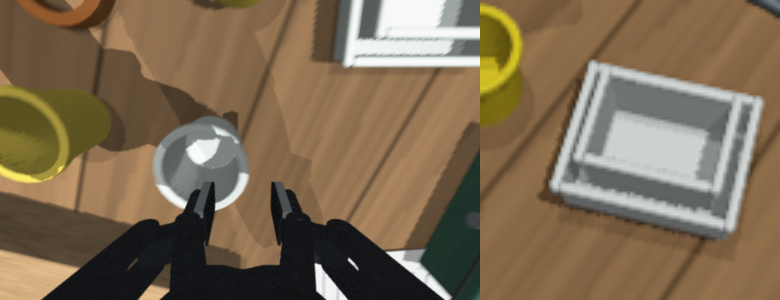

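rect_middle is nested flat (right panel). The round_small rim, at about (235,165), is between the fingers. Grasping.

>>> send_rows(
  increments=[0,0.07,0.6,0,0,0,0,0.07,0.8,0,0,0,0,0,0.8,0,0,0,0,0,0.62,0,0,0],
)

```text
clock: 18.85
ee_pos: [0.5293, -0.4032, 0.0824]
eef_rot: [180.0, -0.1, 110.1]
force: [-0.3, 0.0, -0.4]
opening: 0.0384
grasp_force: 0.0
```

>>> send_rows(
  increments=[0,0,0,0,0,0,0,0,0,0,0,0,0,0,0,0,0,0,0,0,0,0,0,0,0,0,0,0,0,0],
  jaw=1,
)

```text
clock: 19.27
ee_pos: [0.5295, -0.4046, 0.0855]
eef_rot: [180.0, 0.1, 110.0]
force: [0.0, 0.5, 1.5]
opening: 0.0071
grasp_force: 57.7
```

>>> send_rows(
  increments=[0,0,-0.3,0,0,0,0,0,-0.8,0,0,0,0,0,-1,0,0,0,0,0,-1,0,0,0,0,0,-1,0,0,0,0,0,-1,0,0,0,0,0,-1,0,0,0,0,0,-0.5,0,0,0],
)

```text
clock: 19.93
ee_pos: [0.53, -0.4053, 0.2202]
eef_rot: [179.9, 0.3, 110.0]
force: [0.7, -0.9, -0.3]
opening: 0.0072
grasp_force: 57.6
```

Run:
```python
from plan import *
report(rimgoal(*POSE["round_large"][:2],110,.038,.090),110)
report(rimgoal(*POSE["round_large"][:2],154.5,.038,.090),154.5)
```

```text
t 19.93 pos [ 0.53   -0.4053  0.2202] rot [179.9   0.3 110. ] open 0.0072 F [ 0.7 -0.9 -0.3] q [-44.  29.  15.  76.   0.  26.]
goal [0.6727 0.2372 0.09  ] 110 shift [27.77 17.69  6.43] turn [0.04 0.06 0.01] shift after turn [27.74 17.69  6.51]
t 19.93 pos [ 0.53   -0.4053  0.2202] rot [179.9   0.3 110. ] open 0.0072 F [ 0.7 -0.9 -0.3] q [-44.  29.  15.  76.   0.  26.]
goal [0.6534 0.2585 0.09  ] 154.5 shift [29.1  17.14  6.42] turn [ 1.000e-02  8.000e-02 -1.112e+01] shift after turn [ 8.72 32.61  6.51]
```

>>> send_rows(
  increments=[0.35,0.22,0,0,0,0,0.71,0.45,0,0,0,0,0.71,0.45,0,0,0,0,0.71,0.45,0,0,0,0,0.71,0.45,0,0,0,0,0.71,0.45,0,0,0,0,0.71,0.45,0,0,0,0,0.71,0.45,0,0,0,0],
)

```text
clock: 20.6
ee_pos: [0.5562, -0.279, 0.216]
eef_rot: [-180.0, -0.0, 110.1]
force: [-0.2, -0.6, -0.3]
opening: 0.007
grasp_force: 57.6
```

>>> send_rows(
  increments=[0.71,0.45,0,0,0,0,0.71,0.45,0,0,0,0,0.71,0.45,0,0,0,0,0.71,0.45,0,0,0,0,0.71,0.45,0,0,0,0,0.71,0.45,0,0,0,0,0.71,0.45,0,0,0,0,0.71,0.45,0,0,0,0],
)

```text
clock: 21.27
ee_pos: [0.5847, -0.1479, 0.2162]
eef_rot: [180.0, -0.0, 110.1]
force: [-0.5, -0.1, 0.5]
opening: 0.0072
grasp_force: 57.6
```

>>> send_rows(
  increments=[0.71,0.45,0,0,0,0,0.71,0.45,0,0,0,0,0.71,0.45,0,0,0,0,0.71,0.45,0,0,0,0,0.71,0.45,0,0,0,0,0.71,0.45,0,0,0,0,0.71,0.45,0,0,0,0,0.71,0.45,0,0,0,0],
)

```text
clock: 21.93
ee_pos: [0.6132, -0.0165, 0.2162]
eef_rot: [-180.0, -0.0, 110.1]
force: [-0.5, -0.2, -0.4]
opening: 0.0069
grasp_force: 57.6
```

>>> send_rows(
  increments=[0.71,0.45,0,0,0,0,0.71,0.45,0,0,0,0,0.71,0.45,0,0,0,0,0.71,0.45,0,0,0,0,0.71,0.45,0,0,0,0,0.71,0.45,0,0,0,0,0.71,0.45,0,0,0,0,0.71,0.45,0,0,0,0],
)

```text
clock: 22.6
ee_pos: [0.6417, 0.1149, 0.2162]
eef_rot: [-180.0, -0.0, 110.1]
force: [0.2, 0.3, -0.7]
opening: 0.0071
grasp_force: 57.6
```

>>> send_rows(
  increments=[0.71,0.45,0,0,0,0,0.71,0.45,0,0,0,0,0.71,0.45,0,0,0,0,0.71,0.45,0,0,0,0,0.71,0.45,0,0,0,0,0.71,0.45,0,0,0,0,0.35,0.3,0,0,0,0,0,0,0,0,0,0],
)

```text
clock: 23.27
ee_pos: [0.6672, 0.2224, 0.2159]
eef_rot: [180.0, -0.0, 110.2]
force: [-0.6, 0.3, -0.5]
opening: 0.007
grasp_force: 57.6
```

Run:
```python
from plan import *
report(rimgoal(*POSE["round_large"][:2],110,.038,.0905),110)
a=viewer.get_image("scene")[60:220,310:470,::-1];b=viewer.get_image("wrist")[:,:,::-1]
cv2.imwrite("pics/c3.png",np.hstack([cv2.resize(a,(320,320)),cv2.resize(b,(480,320))]))
```

```text
t 23.27 pos [0.6672 0.2224 0.2159] rot [180.   -0.  110.2] open 0.007 F [-0.6  0.3 -0.5] q [12. 34. 22. 78.  0. 82.]
goal [0.6727 0.2372 0.0905] 110 shift [0.59 0.51 6.27] turn [ 0.   -0.01  0.04] shift after turn [0.6  0.51 6.27]
```

View pics/c3.png

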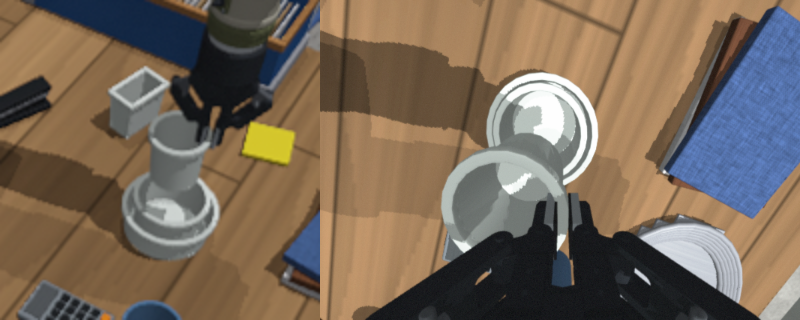

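The held tub is level and about 16 mm short of centre, as computed. Correcting and lowering.

>>> send_rows(
  increments=[0.3,0.25,0,0,0,0,0.3,0.26,0.3,0,0,0,0,0,0.8,0,0,0,0,0,0.9,0,0,0,0,0,0.9,0,0,0,0,0,0.9,0,0,0,0,0,0.8,0,0,0,0,0,0.5,0,0,0],
)

```text
clock: 24.03
ee_pos: [0.6716, 0.2343, 0.1117]
eef_rot: [-179.8, -0.0, 110.0]
force: [-0.2, -0.7, -1.0]
opening: 0.0069
grasp_force: 57.6
```

>>> send_rows(
  increments=[0,0,0.5,0,0,0,0,0,0.35,0,0,0,0,0,0.2,0,0,0,0,0,0.1,0,0,0,0,0,0,0,0,0],
)

```text
clock: 24.45
ee_pos: [0.673, 0.2348, 0.0921]
eef_rot: [179.9, 0.0, 110.0]
force: [0.4, 0.3, 0.8]
opening: 0.0068
grasp_force: 59.1
```

>>> send_rows(
  increments=[0,0,0,0,0,0,0,0,0,0,0,0,0,0,0,0,0,0,0,0,0,0,0,0],
  jaw=0.5,
)

```text
clock: 24.78
ee_pos: [0.6725, 0.2347, 0.0917]
eef_rot: [180.0, -0.0, 110.0]
force: [0.3, 0.1, 0.1]
opening: 0.0212
grasp_force: 0.0
```

>>> send_rows(
  increments=[0,0,-0.3,0,0,0,0,0,-0.8,0,0,0,0,0,-0.9,0,0,0,0,0,-0.9,0,0,0,0,0,-0.9,0,0,0,0,0,-0.9,0,0,0,0,0,-0.9,0,0,0],
  jaw=0.1,
)

```text
clock: 25.37
ee_pos: [0.6724, 0.2347, 0.2048]
eef_rot: [180.0, -0.0, 110.0]
force: [0.7, 0.6, 0.0]
opening: 0.0383
grasp_force: 0.0
```

Run:
```python
from plan import *
report(rimgoal(*POSE["rect_small"][:2],79,.024,.084),79)
report(rimgoal(*POSE["rect_small"][:2],169,.041,.084),169)
mt=viewer.camera_model("top");viewer.get_image("top")
p=POSE["rect_small"];u=proj(mt,np.array([[*p[:2],.04]]))[0]
for d in viewer.cut_out("rect_small","top"):
    if np.hypot(d["extent"][0]*640-u[0],d["extent"][1]*400-u[1])<12:
        r,f=fit("rect_small",[(mt,d["mask"])],p);print(r,np.degrees(r[2]),f)
```

```text
t 25.37 pos [0.6724 0.2347 0.2048] rot [180.  -0. 110.] open 0.0383 F [0.7 0.6 0. ] q [13. 35. 22. 78.  0. 83.]
goal [0.5112 0.3921 0.084 ] 79 shift [10.15 -4.88  6.04] turn [ 0.01 -0.    7.75] shift after turn [ 6.19 -9.41  6.04]
t 25.37 pos [0.6724 0.2347 0.2048] rot [180.  -0. 110.] open 0.0383 F [0.7 0.6 0. ] q [13. 35. 22. 78.  0. 83.]
goal [0.4954 0.4369 0.084 ] 169 shift [12.53 -4.85  6.04] turn [ 1.000e-02  0.000e+00 -1.475e+01] shift after turn [10.61  8.24  6.04]
```

>>> send_rows(
  increments=[0,0,0,0,0,0.97,0,0,0,0,0,0.97,0,0,0,0,0,0.97,0,0,0,0,0,0.97,0,0,0,0,0,0.97,0,0,0,0,0,0.97,0,0,0,0,0,0.97,0,0,0,0,0,0.96],
)

```text
clock: 26.13
ee_pos: [0.672, 0.2346, 0.2023]
eef_rot: [-179.9, 0.0, 78.8]
force: [0.0, -0.7, -0.4]
opening: 0.0385
grasp_force: 0.0
```

>>> send_rows(
  increments=[0.44,-0.67,0.18,0,0,0,0.44,-0.67,0.18,0,0,0,0.44,-0.67,0.18,0,0,0,0.44,-0.67,0.18,0,0,0,0.44,-0.67,0.18,0,0,0,0.44,-0.67,0.18,0,0,0,0.44,-0.67,0.18,0,0,0,0.44,-0.67,0.18,0,0,0],
)

```text
clock: 26.8
ee_pos: [0.5796, 0.3248, 0.1737]
eef_rot: [-180.0, 0.0, 79.0]
force: [-0.1, -0.7, -0.0]
opening: 0.0382
grasp_force: 0.0
```

>>> send_rows(
  increments=[0.44,-0.67,0.18,0,0,0,0.44,-0.67,0.18,0,0,0,0.44,-0.67,0.18,0,0,0,0.44,-0.67,0.18,0,0,0,0.44,-0.67,0.18,0,0,0,0.4,-0.67,0.18,0,0,0,0,0,0,0,0,0],
)

```text
clock: 27.38
ee_pos: [0.5084, 0.3927, 0.152]
eef_rot: [-179.9, 0.0, 79.2]
force: [-0.5, 0.1, -0.5]
opening: 0.0383
grasp_force: 0.0
```

Run:
```python
from plan import *
report(rimgoal(*POSE["rect_small"][:2],79,.024,.084),79)
m=viewer.camera_model("wrist");im=viewer.get_image("wrist")[:,:,::-1].copy()
for yaw,c in((73,(0,0,255)),(79,(0,255,0))):
    u=proj(m,pts("rect_small",(*POSE["rect_small"][:2],np.radians(yaw)))[:4]);cv2.polylines(im,[u.astype(int).reshape(-1,1,2)],True,c)
a=viewer.get_image("scene")[60:220,310:470,::-1]
cv2.imwrite("pics/w4.png",np.hstack([cv2.resize(a,(240,320)),cv2.resize(im,(512,320))]))
```

```text
t 27.38 pos [0.5084 0.3927 0.152 ] rot [-179.9    0.    79.2] open 0.0383 F [-0.5  0.1 -0.5] q [ 31.  28.   4.  66.   0. 131.]
goal [0.5112 0.3921 0.084 ] 79 shift [0.   0.15 3.4 ] turn [-0.03  0.01  0.05] shift after turn [0.   0.14 3.4 ]
```

View pics/w4.png

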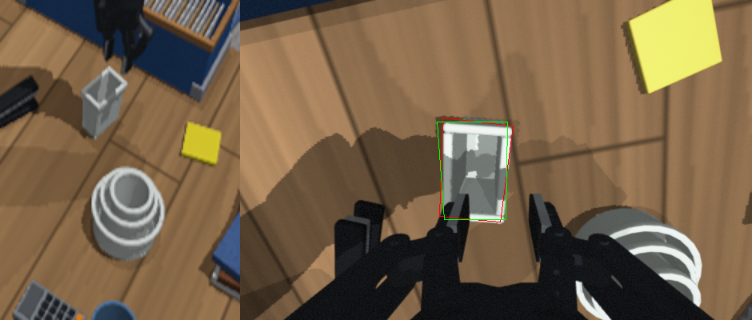

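The round nest is complete (three concentric rims, left panel). The rect_small rim is within a few mm of the overlay and straddled by the jaws. Grasping.

>>> send_rows(
  increments=[0,0.07,0.6,0,0,0,0,0.07,0.8,0,0,0,0,0,0.8,0,0,0,0,0,0.8,0,0,0,0,0,0.4,0,0,0],
)

```text
clock: 27.9
ee_pos: [0.5141, 0.3886, 0.0821]
eef_rot: [-179.9, 0.1, 78.9]
force: [-0.4, -1.2, -0.3]
opening: 0.0386
grasp_force: 0.0
```

>>> send_rows(
  increments=[0,0,0,0,0,0,0,0,0,0,0,0,0,0,0,0,0,0,0,0,0,0,0,0,0,0,0,0,0,0],
  jaw=1,
)

```text
clock: 28.32
ee_pos: [0.5151, 0.3904, 0.086]
eef_rot: [179.9, -0.1, 79.0]
force: [0.2, -0.4, -0.5]
opening: 0.0065
grasp_force: 62.0
```

>>> send_rows(
  increments=[0,0,-0.3,0,0,0,0,0,-0.8,0,0,0,0,0,-1,0,0,0,0,0,-1,0,0,0,0,0,-1,0,0,0,0,0,-1,0,0,0,0,0,-1,0,0,0,0,0,-0.6,0,0,0],
)

```text
clock: 28.98
ee_pos: [0.515, 0.3905, 0.2225]
eef_rot: [179.8, -0.2, 79.0]
force: [-0.2, 0.1, -0.3]
opening: 0.0065
grasp_force: 62.0
```

Run:
```python
from plan import *
report(rimgoal(*POSE["rect_large"][:2],20,.024,.0905),20)
b=viewer.get_image("wrist")[:,:,::-1];a=viewer.get_image("scene")[20:180,310:470,::-1]
cv2.imwrite("pics/w5.png",np.hstack([cv2.resize(a,(300,300)),cv2.resize(b,(480,300))]))
```

```text
t 28.98 pos [0.515  0.3905 0.2225] rot [179.8  -0.2  79. ] open 0.0065 F [-0.2  0.1 -0.3] q [ 30.  26.  11.  75.  -0. 131.]
goal [ 0.6395 -0.2363  0.0905] 20 shift [-29.6   12.06   6.56] turn [ 0.02 -0.06 14.76] shift after turn [-4.87 31.58  6.6 ]
```

View pics/w5.png

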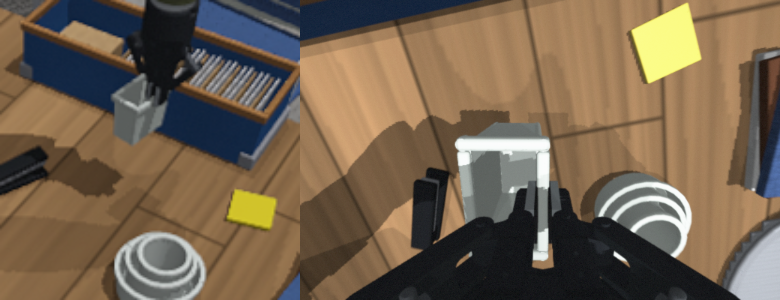

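It is held square and level. Next I travel at the present yaw (the last joint would exceed its range if turned here) and turn at the far end.

>>> send_rows(
  increments=[-0.36,0.15,0,0,0,0,-0.74,0.3,0,0,0,0,-0.74,0.3,0,0,0,0,-0.74,0.3,0,0,0,0,-0.74,0.3,0,0,0,0,-0.74,0.3,0,0,0,0,-0.74,0.3,0,0,0,0,-0.74,0.3,0,0,0,0],
)

```text
clock: 29.75
ee_pos: [0.5373, 0.2699, 0.2182]
eef_rot: [-179.9, 0.0, 78.9]
force: [0.8, -0.4, -0.8]
opening: 0.0065
grasp_force: 62.0
```

>>> send_rows(
  increments=[-0.74,0.3,0,0,0,0,-0.74,0.3,0,0,0,0,-0.74,0.3,0,0,0,0,-0.74,0.3,0,0,0,0,-0.74,0.3,0,0,0,0,-0.74,0.3,0,0,0,0,-0.74,0.3,0,0,0,0,-0.74,0.3,0,0,0,0],
)

```text
clock: 30.42
ee_pos: [0.5615, 0.1446, 0.2182]
eef_rot: [-179.9, 0.0, 78.9]
force: [-0.3, -0.3, -0.5]
opening: 0.0065
grasp_force: 62.0
```

>>> send_rows(
  increments=[-0.74,0.3,0,0,0,0,-0.74,0.3,0,0,0,0,-0.74,0.3,0,0,0,0,-0.74,0.3,0,0,0,0,-0.74,0.3,0,0,0,0,-0.74,0.3,0,0,0,0,-0.74,0.3,0,0,0,0,-0.74,0.3,0,0,0,0],
)

```text
clock: 31.08
ee_pos: [0.5856, 0.0194, 0.2182]
eef_rot: [-179.9, 0.0, 78.9]
force: [0.4, 0.1, -0.6]
opening: 0.0065
grasp_force: 62.0
```

>>> send_rows(
  increments=[-0.74,0.3,0,0,0,0,-0.74,0.3,0,0,0,0,-0.74,0.3,0,0,0,0,-0.74,0.3,0,0,0,0,-0.74,0.3,0,0,0,0,-0.74,0.3,0,0,0,0,-0.74,0.3,0,0,0,0,-0.74,0.3,0,0,0,0],
)

```text
clock: 31.75
ee_pos: [0.6112, -0.1052, 0.2188]
eef_rot: [-180.0, -0.0, 79.0]
force: [0.7, 0.5, -0.7]
opening: 0.0061
grasp_force: 62.0
```

>>> send_rows(
  increments=[-0.74,0.3,0,0,0,0,-0.74,0.3,0,0,0,0,-0.74,0.3,0,0,0,0,-0.74,0.3,0,0,0,0,-0.74,0.3,0,0,0,0,-0.74,0.3,0,0,0,0,-0.74,0.3,0,0,0,0,-0.74,0.3,0,0,0,0],
)

```text
clock: 32.42
ee_pos: [0.6359, -0.2304, 0.2188]
eef_rot: [-180.0, -0.0, 79.0]
force: [0.6, -0.5, 0.2]
opening: 0.0062
grasp_force: 62.0
```

>>> send_rows(
  increments=[-0.36,0.15,0,0,0,0.4,0,0,0,0,0,0.9,0,0,0,0,0,1,0,0,0,0,0,1,0,0,0,0,0,1,0,0,0,0,0,1,0,0,0,0,0,1,0,0,0,0,0,1],
)

```text
clock: 33.08
ee_pos: [0.6373, -0.2365, 0.2188]
eef_rot: [-180.0, -0.0, 49.6]
force: [-0.6, -0.4, -1.0]
opening: 0.0061
grasp_force: 62.0
```

>>> send_rows(
  increments=[0,0,0,0,0,1,0,0,0,0,0,1,0,0,0,0,0,1,0,0,0,0,0,1,0,0,0,0,0,1,0,0,0,0,0,1,0,0,0,0,0,0.9,0,0,0,0,0,0.56],
)

```text
clock: 33.75
ee_pos: [0.6373, -0.2365, 0.2188]
eef_rot: [-180.0, 0.0, 19.8]
force: [-0.6, -0.5, -1.3]
opening: 0.0063
grasp_force: 62.0
```

Run:
```python
from plan import *
report(rimgoal(*POSE["rect_large"][:2],20,.024,.091),20)
b=viewer.get_image("wrist")[:,:,::-1];a=viewer.get_image("scene")[190:350,230:390,::-1]
cv2.imwrite("pics/w6.png",np.hstack([cv2.resize(a,(300,300)),cv2.resize(b,(480,300))]))
```

```text
t 33.75 pos [ 0.6373 -0.2365  0.2188] rot [-180.     0.    19.8] open 0.0063 F [-0.6 -0.5 -1.3] q [-27.  31.  17.  77.   0. 133.]
goal [ 0.6395 -0.2363  0.091 ] 20 shift [0.11 0.03 6.39] turn [-0.01  0.   -0.06] shift after turn [0.11 0.03 6.39]
```

View pics/w6.png

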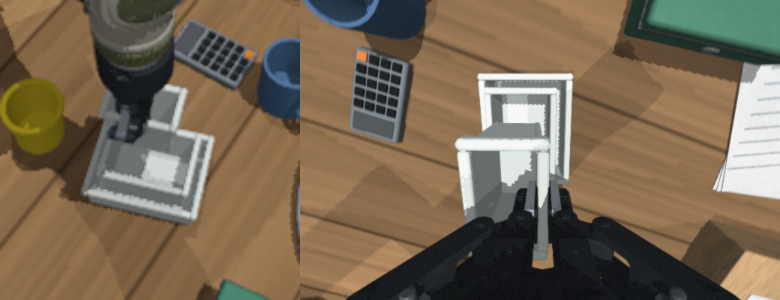

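The held tub is parallel to the nested pair and aligned over it (right panel, nest at (525,130)). Lowering.

>>> send_rows(
  increments=[0.05,0.01,0.4,0,0,0,0.06,0.02,0.8,0,0,0,0,0,0.9,0,0,0,0,0,0.9,0,0,0,0,0,0.9,0,0,0,0,0,0.8,0,0,0,0,0,0.6,0,0,0,0,0,0.4,0,0,0],
)

```text
clock: 34.52
ee_pos: [0.6386, -0.2357, 0.1024]
eef_rot: [-179.9, 0.1, 20.0]
force: [-0.8, -0.3, -0.1]
opening: 0.0063
grasp_force: 62.0
```

>>> send_rows(
  increments=[0,0,0.3,0,0,0,0,0,0.2,0,0,0,0,0,0.1,0,0,0,0,0,0.05,0,0,0,0,0,0,0,0,0],
)

```text
clock: 34.93
ee_pos: [0.6399, -0.2364, 0.0924]
eef_rot: [180.0, -0.0, 20.0]
force: [0.3, 0.2, 0.2]
opening: 0.0061
grasp_force: 62.0
```

>>> send_rows(
  increments=[0,0,0,0,0,0,0,0,0,0,0,0,0,0,0,0,0,0,0,0,0,0,0,0],
  jaw=0.5,
)

```text
clock: 35.27
ee_pos: [0.6398, -0.2364, 0.0924]
eef_rot: [180.0, -0.0, 20.0]
force: [-0.5, 0.8, 0.7]
opening: 0.0213
grasp_force: 0.0
```

>>> send_rows(
  increments=[0,0,-0.3,0,0,0,0,0,-0.8,0,0,0,0,0,-0.9,0,0,0,0,0,-0.9,0,0,0,0,0,-0.9,0,0,0,0,0,-0.9,0,0,0,0,0,-0.9,0,0,0,0,0,-0.9,0,0,0],
)

```text
clock: 35.93
ee_pos: [0.6395, -0.2362, 0.2235]
eef_rot: [180.0, -0.0, 20.0]
force: [1.0, -0.7, -0.3]
opening: 0.0211
grasp_force: 0.0
```

Run:
```python
from plan import *
b=viewer.get_image("wrist")[:,:,::-1];a=viewer.get_image("scene")[90:350,200:460,::-1]
cv2.imwrite("pics/f.png",np.hstack([cv2.resize(a,(520,520)),cv2.resize(b[:,150:450],(280,520))]))
```

```text
(no output)
```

View pics/f.png

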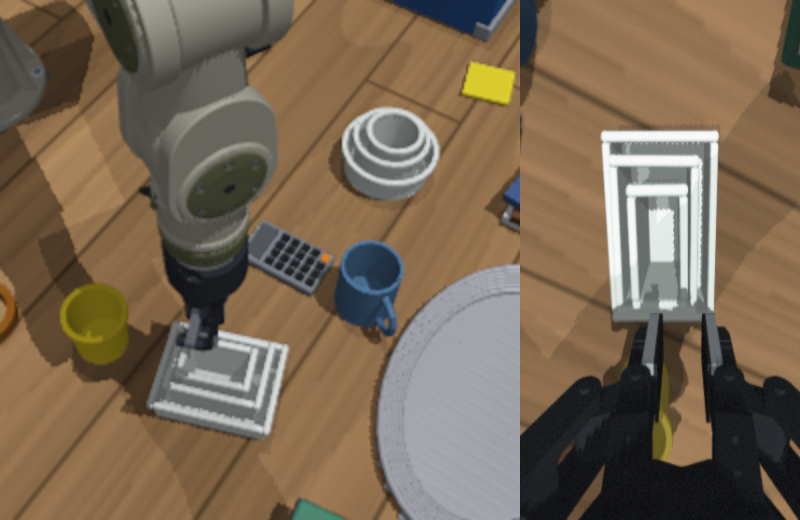

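Both nests are complete and flat: round at (390,150), rectangular at (220,380). The bystanders in view (mug, calculator) are undisturbed and the gripper is clear, so I'm handing in.

```bash
python3 -c "
from station import order
print(order.close_job())"
```

```text
the job is handed in; nothing more can be done
None
```

Both sets of tubs are nested (middle in large, then small in middle) and the job was handed in at about 36 s; the last pictures show both stacks level, the large tubs in place, and the mug and calculator undisturbed; the stapler and tape were not re-checked in the final picture.

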